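Close the filter bay of a bench dust collector

TASK

Close up the bench dust collector: hook the steel lip of the orange filter cover under the yellow ledge at the upper end of the sloping filter bay while the cover is tilted, then swing it gently down until it lies flush in the bay (do not let it fall shut). Then press the red latch lever down until its detent clicks and it stays down by itself, locking the cover. Leave the other things on the bench where they are.

Things in the scene. Friction and masses are not known exactly. Their poses are not given: they have to be found in the camera images.
- filter_cover: orange cover plate 150 x 110 x 8 mm, about 0.22 kg, flat on a black mat. Origin: centre of the plate's underside; x towards the steel lip, z out of the top. The lip is a flat tongue 84 mm wide, 4 mm thick, level with the underside, from the plate's edge (x = 75 mm) to x = 95 mm. On top a black grip rib: 60 mm long along x (centre x = 3 mm), 16 mm thick, from z = 8 to 43 mm.
- rib (a point): grip point on the cover's black rib, 30 mm above the plate's underside, at x = 3 mm in the cover's frame (13 mm below the rib's top, 22 mm above the plate's upper face)
- lip (a point): middle of the tip of the cover's lip (x = 95 mm, 2 mm above the cover's underside)
- filter_bay: sloping open filter bay of the fixed grey dust collector. The seat slopes 30 degrees, low end nearer the robot. Origin: centre of the seat, 95 mm above the bench; x up the slope, z square out of the seat (leaning to the robot). The cover is home when its frame coincides with this one (2 mm play along x, 3 mm in y). Guides 8 mm high along both sides at y = +-58 mm.
- ledge (a point): middle of the lower front edge of the yellow ledge at the bay's upper end (bay x = 83 mm, 11 mm above the seat). The ledge is 6 mm thick and overhangs the seat from here to an end wall at bay x = 97 mm that stops the lip. Behind it stands the collector's box, 178 mm above the bench, its front 92 mm from the bay's origin measured level.
- latch_face (a point): middle of the top edge of the grey latch block's face at the bay's low end (bay x = -77 mm, 22 mm above the seat). Because of this block the lip goes under the ledge only with the cover's near end raised; 10 to 18 degrees from the seat works. The plate's low edge then swings down close to this face.
- latch (a joint): sprung latch lever at the bay's low end. 0 = raised (springs back here if let go early), 0.61 rad = fully down. Pressing the paddle takes up to about 10 N; past 0.42 rad the detent pulls it to 0.61 and holds it. It drives a steel bolt out of the latch block 10 mm over the low edge of the seated cover, 2 mm above it; a cover not fully down blocks bolt and lever.
- paddle (a point): middle of the top face of the lever's red paddle (50 mm wide, 38 mm long, 12 mm thick), 85 mm from the pivot. The lever points towards the robot: raised it stands 30 degrees above level (60 degrees from the slope), latched 5 degrees below level, the paddle top then about 66 mm above the bench. Keep the cover clear of it on the way in.
- pivot (a point): pivot of the latch lever, its axis level across the bay (bay y)
- tape: bystander: blue roll of tape lying on the mat, 80 mm across, 24 mm high; origin under its centre
- screw_jar: bystander: small jar on the mat, 44 mm across, 60 mm high; origin under its centre
- screwdriver: bystander: screwdriver with red handle lying on the bench; origin near its middle
- wrench: bystander: steel wrench lying on the bench; origin near its middle
- offcut: bystander: wooden block 160 x 70 x 35 mm; origin under its centre
- glue: bystander: upright bottle 60 mm across, 160 mm high; origin under its centre
- bowl: bystander: steel bowl 120 mm across, 50 mm high; origin under its centre
Not all that is in view belongs to the job. Several things have the shape of the filter_cover; the one meant has the colours described above.

How it is judged:
By the outcome, as a careful person would: the job done as asked, in the order asked, and still so for the second after the job is handed in, with the robot touching nothing.
It also fails if it takes over 54 s, if anything falls off the work surface, if the arm or the gripper's body presses on something with over 40 N, if the wrist force passes 120 N, or if a joint passes its speed limit or range.

ROBOT

A 6-joint arm with a two-finger parallel gripper is mounted at the origin on the work surface. World frame = base frame: x ahead of the robot, y to its left, z up, the work surface at z = 0. Lengths are in mm, angles in rad, forces in N, time in s.
With the tool pointing down it reaches from about 275 to 725 mm from the base axis. Payload 15.9 kg.
Tool frame: the origin (TCP) lies on the mounting face of the last link; the fingertips stand 173 mm ahead of it and the grasp point (between the pads) lies 155 mm ahead of it; z points along the fingers, y is the line along which they close (so a half turn about z gives the same grasp; the last joint's range is limited). The gripper opens to 85 mm and grips with 20 to 120 N. Pads are 22 mm wide; open, the fingers measure 114 mm over their backs; the gripper's body (76 mm by 85 mm) begins 54 mm behind the grasp point. The pads swing forward as they close: fully open they stand 13 mm farther back than shut.
Start: joints at [1.144, 0.213, -0.034, 1.323, 0, 1.571], TCP at [206.973, 455.136, 404.706] pointing down, gripper open.
Joint ranges: [-2.98, 2.98], [-0.74, 1.72], [-1.14, 1.35], [-2.1, 2.04], [-1.57, 1.44], [-3.14, 3.14]. Speed limits (rad/s): [1.89, 1.89, 2.39, 2.57, 3.14, 3.14].

INTERFACE

Orientations are given as a unit quaternion [w, x, y, z].
In Python, from cell import bot, get_image, get_calibration gives the robot as it stands.
- The arm moves only by the tool drive_tool, never from a script. Its argument "motion" is a list of rows, each an object of numbers: "dx", "dy", "dz": the shift along the tool's x, y, z in m; "turn": the turn about the tool's z in rad. A call has 1 to 20 rows; each row shifts and turns the commanded pose from where the row before left it, along the tool's axes as they then stand; what a row does not reach is not made up. A row lasts 1/12 s, in which the tool goes at most 41.7 mm and 7.16 degrees, less where a joint would pass 70% of its speed; a pose out of reach is approached as far as the arm can. A call is refused whole if a number of a shift passes 0.0417 or a number of a turn 0.125, either way. A call with a gripper value outside its range is refused whole. "claw" is the opening, from -1 (shut) to 1 (fully open), set as the call begins (left out, the last holds). The fingers move at their own pace and stop on an object; the grip force is fixed at half the most. Time passes only in rows, so rows that do not move let the fingers close. It gives the time, the measured TCP pose, the force, the opening and the grip force at its end, in the units of the state.
- bot.read_state(): the state, without advancing time (a new reading comes with each control period).
- get_image(name): name is "scene" or "top" or "wrist"; returns the picture (400x640x3 uint8, red, green, blue); there is no depth.
- get_calibration(name): a dict with "mtx" (3x3 intrinsics, pixels), "xyz" and "rotation" of the camera in the world; the wrist camera has in their place "mount" (4x4, takes a point from camera to tool coordinates, whose origin is the TCP and whose axes are the flange's). Camera axes: x right, y down, z forward; pixel columns grow to the right and rows downward; lengths in mm; the calibration is good to about 2 mm. A picture is of the moment at which its call begins: read the wrist's pose just before it. get_calibration takes no time and is no camera call.
- bot.sign_off(): hands the job in; it is judged then, once.
The state is a dict: "clock": time; "joint_positions": joint angles; "joint_vel": joint speeds; "joint_efforts": joint torques, N m; "ee_pos": TCP position; "ee_rot": TCP orientation; "wrist_force": force on the tool from outside, world axes, zero at the start; "torque": the same for the moment, N m; "grip_width": opening from 0.0 (shut) to 1.0 (fully open); "gripper_force": force on a finger pad.
Only numpy, scipy, OpenCV 4.12 (cv2) and the standard library are available. Lean on these libraries where they do the work, as an engineer would, in place of code of your own. Each camera call takes 0.05 s, during which the arm holds its last target. There are 200 camera calls.

## Working session

There is one attempt and no reset: what is moved stays moved. The work goes in short steps, Python scripts to look and compute and a tool call to move; the robot and the scene stay as the last step left them, time stands still between calls to the robot, and variables do not carry over. Pictures are saved under pics/ and viewed, at most 10 in all, crops included, and the job is handed in when it is done.

Besides the shell and the picture viewer there is one more tool, called after "Request:" as a command line: name --argument value ..., lists and objects as JSON in quotes. drive_tool: Moves the arm, as the interface text tells. Its arguments: {"type":"object","properties":{"motion":{"type":"array","items":{"type":"object","properties":{"dx":{"type":"number"},"dy":{"type":"number"},"dz":{"type":"number"},"turn":{"type":"number"}}}},"claw":{"type":"number"}},"required":["motion"]}

```bash
mkdir -p pics; ls
python3 - <<'E'
from cell import bot,get_image,get_calibration
import cv2
s=bot.read_state();print(s)
for n in("scene","top"):
    im=get_image(n);cv2.imwrite(f"pics/{n}0.png",im[:,:,::-1])
    print(n,get_calibration(n))
print(get_calibration("wrist"))
E
```

```text
pics
{'clock': 0.0, 'joint_positions': array([ 1.14400120e+00,  2.13330632e-01, -3.50603536e-02,  1.32348272e+00,
       -1.45969036e-05,  1.57078660e+00]), 'joint_vel': array([-0.00010189, -0.00037513, -0.00029708, -0.00127899,  0.00054238,
        0.00064252]), 'joint_efforts': array([-2.53161721e-03, -6.86161995e+01,  4.87122488e+01,  1.72659609e-02,
       -1.29561004e-04, -3.14105478e-05]), 'ee_pos': array([206.9187567 , 455.01375821, 404.22830916]), 'ee_rot': array([-1.06953676e-04,  2.11776825e-01,  9.77317904e-01, -5.28013166e-04]), 'wrist_force': array([0.59838058, 0.72337533, 0.19266055]), 'torque': array([-0.00508745, -0.02523467,  0.03700521]), 'gripper_force': 0.0, 'grip_width': 0.999446320432912}
scene {'mtx': array([[393.02568371,   0.        , 319.59300831],
       [  0.        , 393.02568371, 199.08765661],
       [  0.        ,   0.        ,   1.        ]]), 'xyz': array([1285.83276782, -300.03839649, 1039.56693069]), 'rotation': array([-0.28804839,  0.77136237,  0.52877044, -0.20598554])}
top {'mtx': array([[427.23197122,   0.        , 314.89379402],
       [  0.        , 427.23197122, 208.40556378],
       [  0.        ,   0.        ,   1.        ]]), 'xyz': array([ 357.3537704 ,   17.65594288, 1310.86258663]), 'rotation': array([-0.03700115,  0.70879443, -0.70187329,  0.06012707])}
{'mtx': array([[357.79533065,   0.        , 319.9350387 ],
       [  0.        , 357.79533065, 202.98513484],
       [  0.        ,   0.        ,   1.        ]]), 'mount': array([[ 8.67489382e-04, -9.61118937e-01, -2.76133365e-01,
         7.02030577e+01],
       [ 9.99999591e-01,  7.63577424e-04,  4.83825290e-04,
         5.18947234e-02],
       [-2.54164445e-04, -2.76133672e-01,  9.61119207e-01,
         3.16116205e+01],
       [ 0.00000000e+00,  0.00000000e+00,  0.00000000e+00,
         1.00000000e+00]])}
```

View pics/scene0.png

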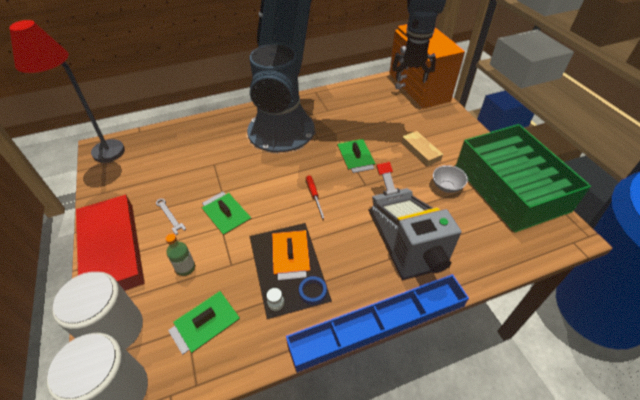

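View pics/top0.png

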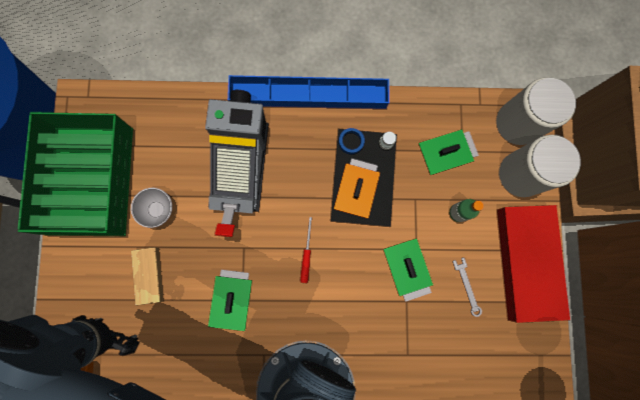

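```bash
cat > h.py <<'E'
import numpy as np, cv2
from scipy.spatial.transform import Rotation as R
from scipy.optimize import least_squares
from cell import bot,get_image,get_calibration
def Rq(q): return R.from_quat(np.r_[q[1:],q[0]]).as_matrix()
def cam(name,state=None):
    c=get_calibration(name)
    if name!="wrist": return c["mtx"],Rq(c["rotation"]),np.array(c["xyz"])
    M=c["mount"];s=state or bot.read_state();Rt=Rq(s["ee_rot"])
    return c["mtx"],Rt@M[:3,:3],Rt@M[:3,3]+s["ee_pos"]
def proj(C,P):
    K,Rc,t=C;p=(np.atleast_2d(P)-t)@Rc@K.T;return p[:,:2]/p[:,2:]
def ray(C,uv):
    K,Rc,t=C;d=Rc@np.linalg.inv(K)@np.r_[uv,1];return t,d/np.linalg.norm(d)
def onz(C,uv,z): t,d=ray(C,uv);return t+d*(z-t[2])/d[2]
def tri(*obs):
    A=0;b=0
    for C,uv in obs:
        t,d=ray(C,uv);M=np.eye(3)-np.outer(d,d);A=A+M;b=b+M@t
    return np.linalg.solve(A,b)
def crop(im,x0,y0,x1,y1,k,name):
    cv2.imwrite(name,cv2.resize(im[y0:y1,x0:x1,::-1],None,fx=k,fy=k,interpolation=cv2.INTER_CUBIC))
E
python3 - <<'E'
from h import *
crop(cv2.imread("pics/top0.png")[:,:,::-1],200,92,400,242,4,"pics/top1.png")
crop(cv2.imread("pics/scene0.png")[:,:,::-1],245,150,465,315,3.6,"pics/scene1.png")
E
```

```text
(no output)
```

View pics/top1.png

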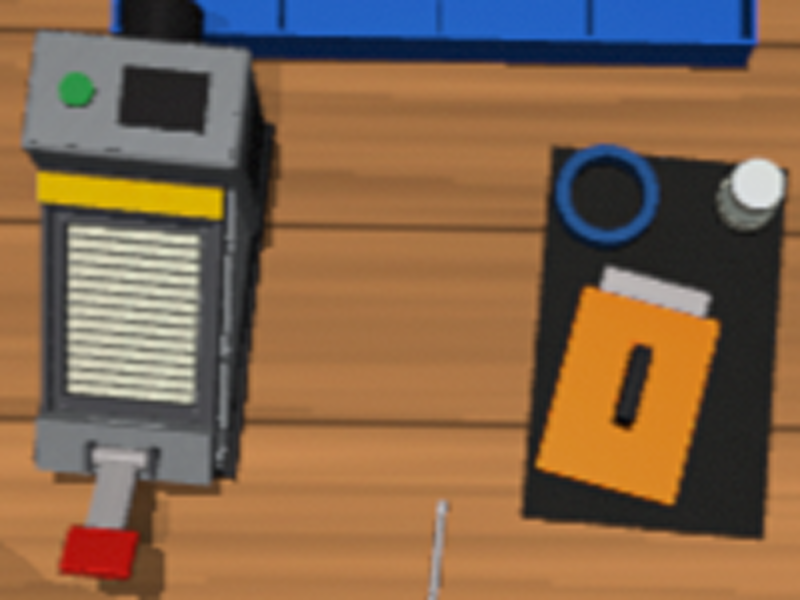

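View pics/scene1.png

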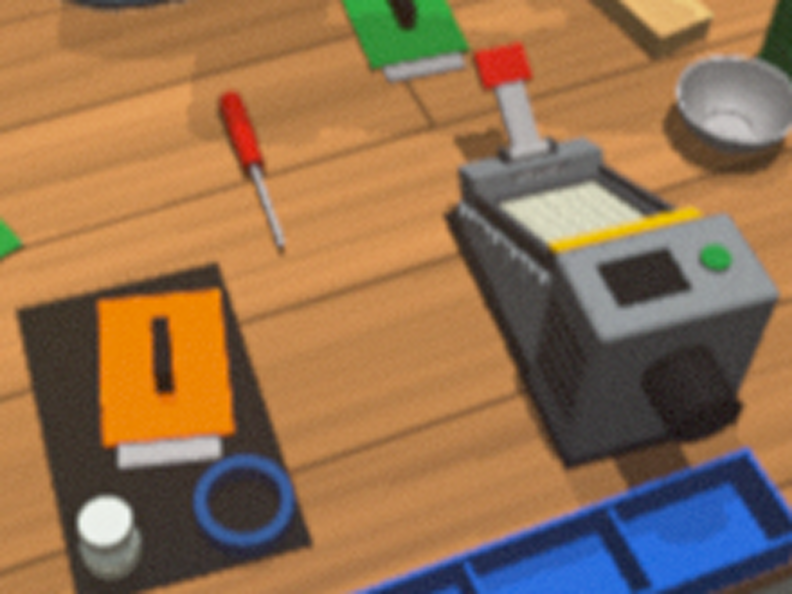

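The things shaped like the cover, in top-view pixels, are an orange one at (357,190) on the black mat and green ones at (230,300), (407,268) and (447,150). The orange one with the steel lip and black rib fits, and the enlarged crop confirms it. The bay is at about (233,170), the yellow ledge at y≈143 and the red paddle at (225,230).

```bash
cat > fit.py <<'E'
from h import *
T=cam("top");S=cam("scene")
t=lambda x,y:(200+(x+.5)/4-.5,92+(y+.5)/4-.5)
s=lambda x,y:(245+(x+.5)/3.6-.5,150+(y+.5)/3.6-.5)
M=np.array([[75,55,8],[75,-55,8],[-75,-55,8],[-75,55,8],[95,42,4],[95,-42,4.]])
tp=[t(*p) for p in[(583,287),(720,322),(676,505),(537,467),(606,266),(711,293)]]
sp=[s(*p) for p in[(233,432),(104,445),(98,300),(220,290),(222,457),(118,468)]]
for m,a,b in zip(M,tp,sp): print(m,tri((T,a),(S,b)).round(1))
def f(p,full=False):
    W=M@R.from_euler("z",p[3]).as_matrix().T+p[:3]
    return np.r_[(proj(T,W)-tp).ravel(),(proj(S,W)-sp).ravel()]
r=least_squares(f,[500,-80,0,0.]);print("cover",r.x.round(3),np.abs(r.fun).max())
P=lambda a,b:print(tri((T,t(*a)),(S,s(*b))).round(1))
print("yellow front L,R(top edge), back; block face top L,R; paddle corners")
P((38,203),(700,212));P((222,220),(552,248))
P((212,428),(462,170));P((40,412),(590,142))
print("paddle: near L, near R, far L, far R")
P((60,572),(522,45));P((130,578),(475,52));P((73,526),(531,78));P((138,533),(484,88))
E
python3 fit.py
```

```text
[75. 55.  8.] [ 682.2 -118.5    5.9]
[ 75. -55.   8.] [ 655.6 -224.7    8. ]
[-75. -55.   8.] [ 510.7 -187.8   10.6]
[-75.  55.   8.] [539.2 -80.9   8.9]
[95. 42.  4.] [ 700.1 -135.9    4.3]
[ 95. -42.   4.] [ 679.2 -219.1    5.1]
cover [ 5.97173e+02 -1.53251e+02  5.02000e-01 -2.53000e-01] 0.848038230067516
yellow front L,R(top edge), back; block face top L,R; paddle corners
[704.7 282.3 142.6]
[693.8 152.6 142.5]
[551.6 154.8  89.3]
[562.  279.1  87.7]
paddle: near L, near R, far L, far R
[447.  259.9 114.2]
[443.2 211.2 118.7]
[480.2 254.  103. ]
[475.6 207.9 102.6]
```

Request:
drive_tool --motion '[{"turn": -0.115},{"turn": -0.115},{"turn": -0.115},{"dx": -0.025,"dy": -0.012,"dz": 0.001},{"dx": -0.025,"dy": -0.012,"dz": 0.001},{"dx": -0.025,"dy": -0.012,"dz": 0.001},{"dx": -0.025,"dy": -0.012,"dz": 0.001},{"dx": -0.025,"dy": -0.012,"dz": 0.001},{"dx": -0.025,"dy": -0.012,"dz": 0.001},{"dx": -0.025,"dy": -0.012,"dz": 0.001},{"dx": -0.025,"dy": -0.012,"dz": 0.001},{"dx": -0.025,"dy": -0.012,"dz": 0.001},{"dx": -0.025,"dy": -0.012,"dz": 0.001},{"dx": -0.025,"dy": -0.012,"dz": 0.001},{"dx": -0.025,"dy": -0.012,"dz": 0.001},{"dx": -0.025,"dy": -0.012,"dz": 0.001},{"dx": -0.025,"dy": -0.012,"dz": 0.001},{"dx": -0.025,"dy": -0.012,"dz": 0.001},{"dx": -0.025,"dy": -0.012,"dz": 0.001},{"dx": 0}]'

```text
validation failed for argument at $.mo...
```

Run:
```python
from h import *
import pickle
s=bot.read_state();im=get_image("wrist")
pickle.dump((s,im),open("w1.pkl","wb"))
print(s["ee_pos"],s["ee_rot"],s["joint_positions"].round(3),s["clock"],np.abs(s["joint_vel"]).max())
crop(im,120,0,520,400,1.5,"pics/w1.png")
```

```text
[206.92902952 455.04322486 404.27481509] [-1.03981624e-04  2.11777780e-01  9.77317724e-01 -4.76346841e-04] [ 1.144  0.213 -0.035  1.323  0.     1.571] 0.1 0.001594587482544878
```

View pics/w1.png

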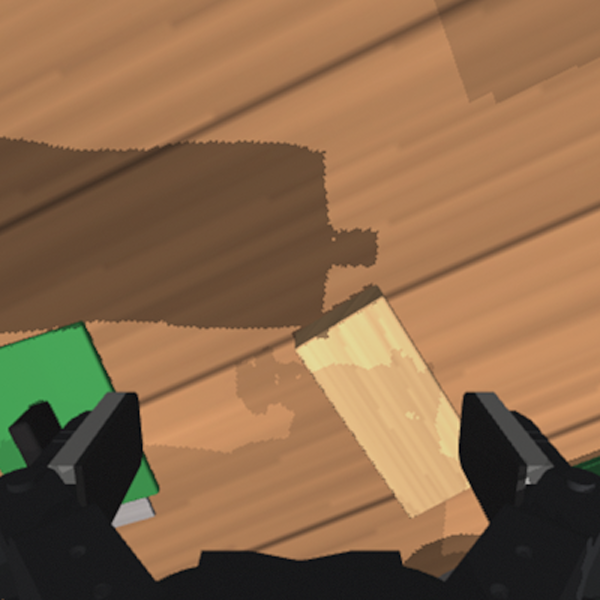

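The call was refused, probably because every key has to be given. The wrist view shows only the bench and the wooden block, with the fingers at the bottom of the picture. So I'll turn the tool to look at the bay sideways.

Request:
drive_tool --motion '[{"dx": 0,"dy": 0,"dz": 0,"turn": 0.114},{"dx": 0,"dy": 0,"dz": 0,"turn": 0.114},{"dx": 0,"dy": 0,"dz": 0,"turn": 0.114},{"dx": 0,"dy": 0,"dz": 0,"turn": 0.114},{"dx": 0,"dy": 0,"dz": 0,"turn": 0.114},{"dx": 0,"dy": 0,"dz": 0,"turn": 0.114},{"dx": 0,"dy": 0,"dz": 0,"turn": 0.114},{"dx": 0,"dy": 0,"dz": 0,"turn": 0.114},{"dx": 0,"dy": 0,"dz": 0,"turn": 0.114},{"dx": 0,"dy": 0,"dz": 0,"turn": 0.114}]'

```text
clock: 0.98
ee_pos: [206.9, 455.1, 404.5]
ee_rot: [0.0, 0.708, 0.707, -0.0]
wrist_force: [0.6, 0.2, -0.5]
grip_width: 0.999
gripper_force: 0.0
```

Request:
drive_tool --motion '[{"dx": -0.012,"dy": 0.02,"dz": 0.002,"turn": 0},{"dx": -0.012,"dy": 0.02,"dz": 0.002,"turn": 0},{"dx": -0.012,"dy": 0.02,"dz": 0.002,"turn": 0},{"dx": -0.012,"dy": 0.02,"dz": 0.002,"turn": 0},{"dx": -0.012,"dy": 0.02,"dz": 0.002,"turn": 0},{"dx": -0.012,"dy": 0.02,"dz": 0.002,"turn": 0},{"dx": -0.012,"dy": 0.02,"dz": 0.002,"turn": 0},{"dx": -0.012,"dy": 0.02,"dz": 0.002,"turn": 0},{"dx": -0.012,"dy": 0.02,"dz": 0.002,"turn": 0},{"dx": -0.012,"dy": 0.02,"dz": 0.002,"turn": 0},{"dx": -0.012,"dy": 0.02,"dz": 0.002,"turn": 0},{"dx": -0.012,"dy": 0.02,"dz": 0.002,"turn": 0},{"dx": -0.012,"dy": 0.02,"dz": 0.002,"turn": 0},{"dx": -0.012,"dy": 0.02,"dz": 0.002,"turn": 0},{"dx": -0.012,"dy": 0.02,"dz": 0.002,"turn": 0},{"dx": -0.012,"dy": 0.02,"dz": 0.002,"turn": 0},{"dx": -0.012,"dy": 0.02,"dz": 0.002,"turn": 0},{"dx": -0.012,"dy": 0.02,"dz": 0.002,"turn": 0},{"dx": -0.012,"dy": 0.02,"dz": 0.002,"turn": 0},{"dx": 0,"dy": 0,"dz": 0,"turn": 0}]'

```text
clock: 2.65
ee_pos: [590.4, 226.5, 365.3]
ee_rot: [0.0, 0.707, 0.708, -0.001]
wrist_force: [0.6, 0.1, -0.5]
grip_width: 0.999
gripper_force: 0.0
```

```bash
cat > snap.py <<'E'
from h import *
import pickle,sys
n=sys.argv[1]
s=bot.read_state();im=get_image("wrist")
pickle.dump((s,im),open(n+".pkl","wb"))
print(s["ee_pos"],s["ee_rot"],s["joint_positions"].round(3),s["clock"],np.abs(s["joint_vel"]).max())
cv2.imwrite(f"pics/{n}.png",im[:,:,::-1])
E
python3 snap.py w2
```

```text
[590.37129973 226.48002734 365.28857528] [ 1.2204786e-04  7.0658352e-01  7.0762933e-01 -6.6748630e-04] [ 3.660e-01  5.040e-01  2.820e-01  1.350e+00 -1.000e-03  1.936e+00] 2.65 0.05592142321576768
```

Request:
drive_tool --motion '[{"dx": -0.016,"dy": 0.003,"dz": 0,"turn": 0},{"dx": -0.016,"dy": 0.003,"dz": 0,"turn": 0},{"dx": -0.016,"dy": 0.003,"dz": 0,"turn": 0},{"dx": -0.016,"dy": 0.003,"dz": 0,"turn": 0},{"dx": -0.016,"dy": 0.003,"dz": 0,"turn": 0},{"dx": 0,"dy": 0,"dz": 0,"turn": 0},{"dx": 0,"dy": 0,"dz": 0,"turn": 0}]'

```text
clock: 3.28
ee_pos: [602.9, 148.6, 366.8]
ee_rot: [-0.0, 0.706, 0.708, -0.0]
wrist_force: [0.5, 0.5, -1.3]
grip_width: 0.998
gripper_force: 0.0
```

```bash
python3 snap.py w3; python3 -c "
import cv2,numpy as np
a=cv2.imread('pics/w2.png')[0:400];b=cv2.imread('pics/w3.png')
cv2.imwrite('pics/w3b.png',cv2.resize(b[20:400,140:640],None,fx=1.6,fy=1.6)[:600]);cv2.imwrite('pics/w2b.png',cv2.resize(a[20:400,140:640],None,fx=1.6,fy=1.6)[:600])"
```

```text
[602.86306406 148.63342559 366.76533838] [-1.47436726e-04  7.05949760e-01  7.08261896e-01 -3.47046460e-05] [0.242 0.477 0.244 1.337 0.    1.809] 3.2833 0.022094715345379053
```

View pics/w3b.png

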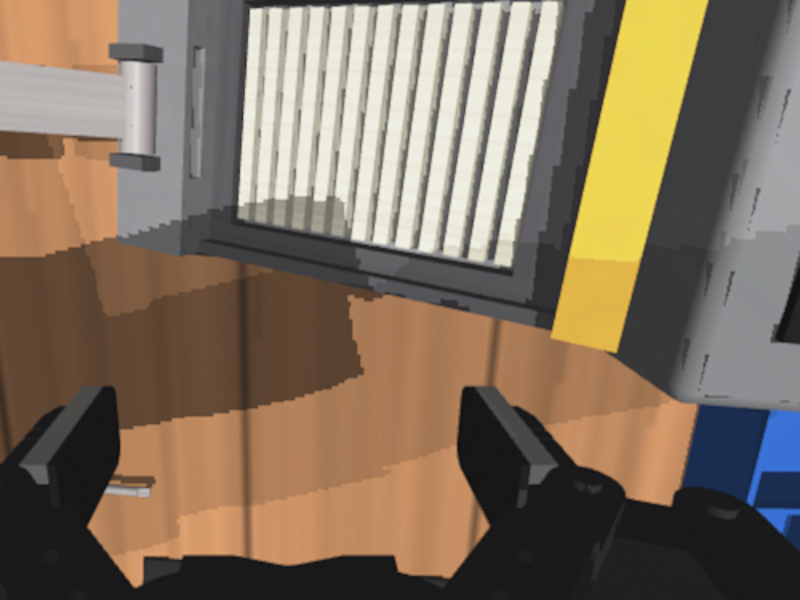

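View pics/w2b.png

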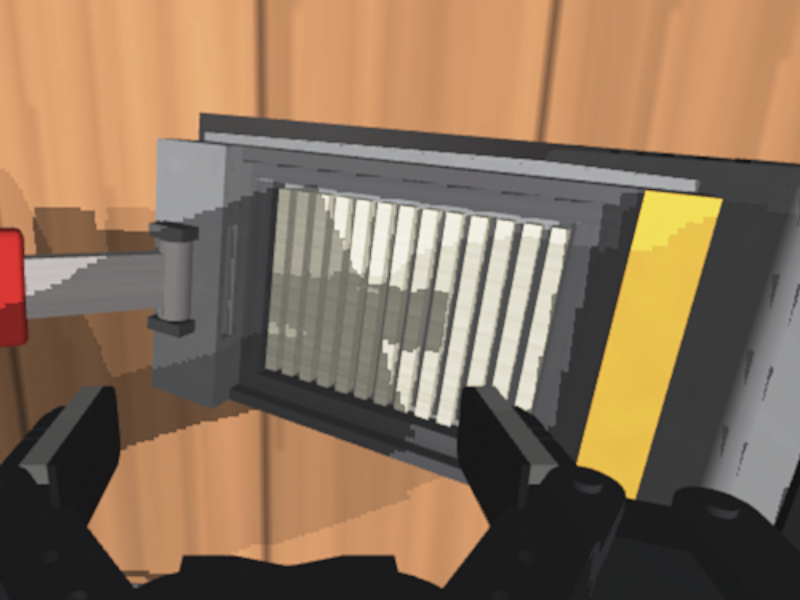

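Both wrist views show the bay. In w2b the ledge's left front corner is at (644,190) and the block's inner top edge runs from (226,146) to (217,404). In w3b the ledge's right front corner is at (552,338) and the block's corner at (183,253).

```bash
cat > bay.py <<'E'
from h import *
import pickle
T=cam("top");S=cam("scene")
A=cam("wrist",pickle.load(open("w2.pkl","rb"))[0]);B=cam("wrist",pickle.load(open("w3.pkl","rb"))[0])
t=lambda x,y:(200+(x+.5)/4-.5,92+(y+.5)/4-.5)
s=lambda x,y:(245+(x+.5)/3.6-.5,150+(y+.5)/3.6-.5)
w=lambda x,y:(140+(x+.5)/1.6-.5,20+(y+.5)/1.6-.5)
def Rb(yaw,p=-np.pi/6): return R.from_euler("ZY",[yaw,p]).as_matrix()
# kind: L ledge, B block; sign y
obs=[(A,'L',1,w(644,190)),(B,'L',-1,w(552,338)),(T,'L',1,t(38,203)),(T,'L',-1,t(222,220)),(S,'L',1,s(698,209)),(S,'L',-1,s(553,245)),
(A,'B',1,w(226,146)),(A,'B',-1,w(217,404)),(B,'B',-1,w(183,253)),(T,'B',1,t(40,412)),(T,'B',-1,t(212,428))]
def f(p):
    r=[]
    for C,k,sg,uv in obs:
        q=np.array([83,sg*p[4],17] if k=='L' else [-77,sg*p[5],22.])
        r.append(proj(C,Rb(p[3])@q+p[:3])[0]-uv)
    return np.array(r)
o=least_squares(lambda p:f(p).ravel(),[636,222,95,-.084,60,60],loss="soft_l1")
if __name__=="__main__":
    print(o.x.round(3))
    for ob,r in zip(obs,f(o.x)): print(ob[1],ob[2],r.round(2))
    print("tri ledge R A.. ",tri((B,w(552,338)),(T,t(222,220)),(S,s(553,245))),tri((A,w(644,190)),(T,t(38,203)),(S,s(698,209))))
    print("block R",tri((A,w(217,404)),(B,w(183,253))),"pivot",tri((A,w(177,273)),(B,w(140,107))))
E
python3 bay.py
```

```text
[ 6.35990e+02  2.19012e+02  9.18430e+01 -8.00000e-02  6.42690e+01
  6.29220e+01]
L 1 [ 0.48 -0.43]
L -1 [-0.75 -1.09]
L 1 [-0.57 -1.32]
L -1 [-0.5  -1.21]
L 1 [-2.17  0.24]
L -1 [-2.18  0.1 ]
B 1 [1.59 1.43]
B -1 [-1.17  0.77]
B -1 [0.06 0.31]
B 1 [-0.98  0.74]
B -1 [-0.88  0.69]
tri ledge R A..  [693.76810263 151.20787946 148.33613123] [703.85973678 279.40992301 147.86908482]
block R [553.87679044 162.71413706  71.73190327] pivot [535.2926175  228.14472544  61.19364852]
```

```bash
cat >> bay.py <<'E'
if __name__=="__main__":
    wt=np.array([1 if ob[0] is A or ob[0] is B else (.5 if ob[0] is T else .2) for ob in obs])[:,None]
    for z in (93,95):
        g=lambda p:(f(np.r_[p[:2],z,p[2:]])*wt).ravel()
        r=least_squares(g,[636,222,-.084,60,60]);print(z,r.x.round(3),r.cost)
    c=np.array([597.2,-153.3,.5])
    # cover rib top centre check in views
    q=R.from_euler("z",-.253).as_matrix()@[3,0,30]+c;print("grip",q)
E
python3 bay.py|tail -3
```

```text
93 [ 6.35647e+02  2.19263e+02 -8.00000e-02  6.41540e+01  6.28630e+01] 6.0934660795841395
95 [ 6.35128e+02  2.19612e+02 -7.90000e-02  6.38560e+01  6.25330e+01] 12.442955840535584
grip [ 600.10449755 -154.05092874   30.5       ]
```

Request:
drive_tool --motion '[{"dx": 0,"dy": 0,"dz": 0,"turn": -0.1195},{"dx": 0,"dy": 0,"dz": 0,"turn": -0.1195},{"dx": 0,"dy": 0,"dz": 0,"turn": -0.1195},{"dx": 0,"dy": 0,"dz": 0,"turn": -0.1195},{"dx": 0,"dy": 0,"dz": 0,"turn": -0.1195},{"dx": 0,"dy": 0,"dz": 0,"turn": -0.1195},{"dx": 0,"dy": 0,"dz": 0,"turn": -0.1195},{"dx": 0,"dy": 0,"dz": 0,"turn": -0.1195},{"dx": 0,"dy": 0,"dz": 0,"turn": -0.1195},{"dx": 0,"dy": 0,"dz": 0,"turn": -0.1195},{"dx": 0,"dy": 0,"dz": 0,"turn": -0.1195}]'

```text
clock: 4.25
ee_pos: [602.8, 150.0, 366.7]
ee_rot: [-0.0, 0.122, 0.993, 0.0]
wrist_force: [-0.5, -0.2, -0.3]
grip_width: 1.001
gripper_force: 0.0
```

Request:
drive_tool --motion '[{"dx": -0.006,"dy": -0.0245,"dz": 0.003,"turn": 0},{"dx": -0.006,"dy": -0.0245,"dz": 0.003,"turn": 0},{"dx": -0.006,"dy": -0.0245,"dz": 0.003,"turn": 0},{"dx": -0.006,"dy": -0.0245,"dz": 0.003,"turn": 0},{"dx": -0.006,"dy": -0.0245,"dz": 0.003,"turn": 0},{"dx": -0.006,"dy": -0.0245,"dz": 0.003,"turn": 0},{"dx": -0.006,"dy": -0.0245,"dz": 0.006,"turn": 0},{"dx": -0.006,"dy": -0.0245,"dz": 0.006,"turn": 0},{"dx": -0.006,"dy": -0.0245,"dz": 0.006,"turn": 0},{"dx": -0.006,"dy": -0.0245,"dz": 0.006,"turn": 0},{"dx": -0.006,"dy": -0.0245,"dz": 0.006,"turn": 0},{"dx": -0.006,"dy": -0.0245,"dz": 0.006,"turn": 0},{"dx": 0,"dy": 0,"dz": 0,"turn": 0},{"dx": 0,"dy": 0,"dz": 0,"turn": 0}]'

```text
clock: 5.42
ee_pos: [599.5, -153.9, 312.3]
ee_rot: [-0.0, 0.126, 0.992, 0.0]
wrist_force: [-0.2, 0.8, 0.1]
grip_width: 1.004
gripper_force: 0.0
```

```bash
python3 snap.py w4
cat > cov.py <<'E'
from h import *
import pickle,sys
# wrist check of the rib/plate: orange mask & model projection
s,im=pickle.load(open(sys.argv[1]+".pkl","rb"));C=cam("wrist",s)
h=cv2.cvtColor(im,cv2.COLOR_RGB2HSV);m=cv2.inRange(h,(8,150,120),(22,255,255))
c=max(cv2.findContours(m,0,2)[0],key=cv2.contourArea)
q=cv2.approxPolyDP(c,6,True)[:,0]
print("orange poly",q.tolist(),[onz(C,p,8.5).round(0)[:2].tolist() for p in q])
W=np.array([[75,55,8],[75,-55,8],[-75,-55,8],[-75,55,8]])@R.from_euler("z",-.253).as_matrix().T+[597.2,-153.3,.5]
print("pred",proj(C,W).round(0).tolist())
Rt=Rq(s["ee_rot"]);print("tool x ang",np.arctan2(Rt[1,0],Rt[0,0]))
E
python3 cov.py w4
```

```text
[ 599.47507046 -153.91054958  312.27219766] [-4.10884510e-04  1.26251521e-01  9.91998164e-01  1.62951714e-04] [-0.251  0.489  0.124  1.207  0.     0.002] 5.4167 0.031470870996990814
orange poly [[248, 92], [255, 277], [385, 279], [397, 93]] [[513.0, -185.0], [656.0, -225.0], [685.0, -119.0], [540.0, -81.0]]
pred [[385.0, 277.0], [254.0, 277.0], [244.0, 90.0], [395.0, 90.0]]
tool x ang 2.8884140307057007
```

Request:
drive_tool --motion '[{"dx": -0.0016,"dy": 0,"dz": 0.012,"turn": 0},{"dx": 0,"dy": 0,"dz": 0.013,"turn": 0},{"dx": 0,"dy": 0,"dz": 0.013,"turn": 0},{"dx": 0,"dy": 0,"dz": 0.013,"turn": 0},{"dx": 0,"dy": 0,"dz": 0.013,"turn": 0},{"dx": 0,"dy": 0,"dz": 0.013,"turn": 0},{"dx": 0,"dy": 0,"dz": 0.013,"turn": 0},{"dx": 0,"dy": 0,"dz": 0.012,"turn": 0},{"dx": 0,"dy": 0,"dz": 0.01,"turn": 0},{"dx": 0,"dy": 0,"dz": 0.007,"turn": 0},{"dx": 0,"dy": 0,"dz": 0.005,"turn": 0},{"dx": 0,"dy": 0,"dz": 0,"turn": 0}]'

```text
clock: 6.47
ee_pos: [601.0, -153.8, 188.0]
ee_rot: [-0.0, 0.126, 0.992, 0.0]
wrist_force: [0.1, -0.5, -0.1]
grip_width: 0.997
gripper_force: 0.0
```

Request:
drive_tool --motion '[{"dx": 0,"dy": 0,"dz": 0,"turn": 0},{"dx": 0,"dy": 0,"dz": 0,"turn": 0},{"dx": 0,"dy": 0,"dz": 0,"turn": 0},{"dx": 0,"dy": 0,"dz": 0,"turn": 0},{"dx": 0,"dy": 0,"dz": 0,"turn": 0},{"dx": 0,"dy": 0,"dz": 0,"turn": 0},{"dx": 0,"dy": 0,"dz": 0,"turn": 0},{"dx": 0,"dy": 0,"dz": 0,"turn": 0},{"dx": 0,"dy": 0,"dz": 0,"turn": 0},{"dx": 0,"dy": 0,"dz": 0,"turn": 0},{"dx": 0,"dy": 0,"dz": 0,"turn": 0},{"dx": 0,"dy": 0,"dz": 0,"turn": 0}]' --claw -1

```text
clock: 7.47
ee_pos: [601.2, -154.4, 189.1]
ee_rot: [0.0, 0.126, 0.992, -0.0]
wrist_force: [-1.3, 0.0, 6.6]
grip_width: 0.181
gripper_force: 59.7
```

Request:
drive_tool --motion '[{"dx": 0,"dy": 0,"dz": -0.006,"turn": 0},{"dx": 0,"dy": 0,"dz": -0.012,"turn": 0},{"dx": 0,"dy": 0,"dz": -0.016,"turn": 0},{"dx": 0,"dy": 0,"dz": -0.018,"turn": 0},{"dx": 0,"dy": 0,"dz": -0.018,"turn": 0},{"dx": 0,"dy": 0,"dz": -0.018,"turn": 0},{"dx": 0,"dy": 0,"dz": -0.018,"turn": 0},{"dx": 0,"dy": 0,"dz": -0.018,"turn": 0},{"dx": 0,"dy": 0,"dz": -0.018,"turn": 0},{"dx": 0,"dy": 0,"dz": -0.012,"turn": 0},{"dx": 0,"dy": 0,"dz": -0.007,"turn": 0},{"dx": 0,"dy": 0,"dz": 0,"turn": -0.058},{"dx": 0,"dy": 0,"dz": 0,"turn": -0.058},{"dx": 0,"dy": 0,"dz": 0,"turn": -0.057},{"dx": 0,"dy": 0,"dz": 0,"turn": 0}]'

```text
clock: 8.72
ee_pos: [600.9, -154.3, 349.3]
ee_rot: [-0.0, 0.038, 0.999, 0.0]
wrist_force: [0.5, -0.3, -2.4]
grip_width: 0.176
gripper_force: 58.5
```

Request:
drive_tool --motion '[{"dx": 0.001,"dy": 0.01,"dz": 0,"turn": 0},{"dx": 0.002,"dy": 0.02,"dz": 0,"turn": 0},{"dx": 0.002,"dy": 0.022,"dz": 0,"turn": 0},{"dx": 0.002,"dy": 0.022,"dz": 0,"turn": 0},{"dx": 0.002,"dy": 0.022,"dz": 0,"turn": 0},{"dx": 0.002,"dy": 0.022,"dz": 0,"turn": 0},{"dx": 0.002,"dy": 0.022,"dz": 0,"turn": 0},{"dx": 0.002,"dy": 0.022,"dz": 0,"turn": 0},{"dx": 0.002,"dy": 0.022,"dz": 0,"turn": 0},{"dx": 0.002,"dy": 0.022,"dz": 0,"turn": 0},{"dx": 0.002,"dy": 0.022,"dz": 0,"turn": 0},{"dx": 0.002,"dy": 0.022,"dz": 0,"turn": 0},{"dx": 0.002,"dy": 0.022,"dz": 0,"turn": 0},{"dx": 0.002,"dy": 0.022,"dz": 0,"turn": 0},{"dx": 0.002,"dy": 0.022,"dz": 0,"turn": 0},{"dx": 0.002,"dy": 0.022,"dz": 0,"turn": 0},{"dx": 0.002,"dy": 0.022,"dz": 0,"turn": 0},{"dx": 0.0005,"dy": 0.015,"dz": 0,"turn": 0},{"dx": 0,"dy": 0,"dz": 0,"turn": 0},{"dx": 0,"dy": 0,"dz": 0,"turn": 0}]'

```text
clock: 10.38
ee_pos: [597.2, 222.9, 349.3]
ee_rot: [-0.0, 0.039, 0.999, -0.0]
wrist_force: [0.4, -0.7, -2.8]
grip_width: 0.178
gripper_force: 58.8
```

```bash
python3 snap.py w5
cat > hand.py <<'E'
from h import *
import pickle,sys
# pose of the held cover in the tool frame from its orange corners (far edge may be hidden)
s,im=pickle.load(open(sys.argv[1]+".pkl","rb"));C=cam("wrist",s)
h=cv2.cvtColor(im,cv2.COLOR_RGB2HSV);m=cv2.inRange(h,(8,150,100),(20,255,255))
c=max(cv2.findContours(m,0,2)[0],key=cv2.contourArea)
q=cv2.approxPolyDP(c,5,True)[:,0].astype(float);print(q.tolist())
Rt=Rq(s["ee_rot"]);ya=np.arctan2(-Rt[1,0],-Rt[0,0]);print("tool yaw",ya)
low=q[np.argsort(q[:,1])[:2]];low=low[np.argsort(low[:,0])]   # near-end corners: left,right in picture
K,Rc,tc=C
def model(p): # tilt about tool y, g along x, gz
    Rw=R.from_euler("ZY",[ya+p[2],-p[0]]).as_matrix()
    G=s["ee_pos"]+Rt@[0,0,155]
    o=G-Rw@[3.2,-p[1],33.6]
    return Rw,o
def f(p):
    Rw,o=model(p);P=np.array([[-75,-55,8],[-75,55,8.]])@Rw.T+o
    return (proj(C,P)-low).ravel()
r=least_squares(f,[0,0,0.]);print("tilt deg",np.degrees(r.x[0]),"y off",r.x[1],"yaw off",r.x[2],"res",r.fun.round(1))
E
python3 hand.py w5; python3 -c "
from cell import bot;print(bot.read_state()['wrist_force'])"
```

```text
[597.15387136 222.9221651  349.31935341] [-2.78243501e-04  3.94963467e-02  9.99219662e-01 -1.65110122e-04] [ 0.357  0.518  0.264  1.317 -0.     0.436] 10.3833 0.02787547125027555
[[181.0, 82.0], [203.0, 297.0], [221.0, 297.0], [227.0, 307.0], [246.0, 303.0], [267.0, 263.0], [282.0, 258.0], [286.0, 246.0], [296.0, 246.0], [300.0, 208.0], [308.0, 199.0], [338.0, 203.0], [343.0, 246.0], [353.0, 246.0], [358.0, 258.0], [373.0, 264.0], [393.0, 302.0], [414.0, 307.0], [419.0, 297.0], [437.0, 297.0], [459.0, 81.0]]
tool yaw -0.07901334502508309
tilt deg 1.090578212131846 y off 0.45789282901334966 yaw off 0.00421265007499246 res [ 1.  -1.  -1.  -0.9]
[-0.57864695 -0.53431536 -2.73890029]
```

View pics/w5.png

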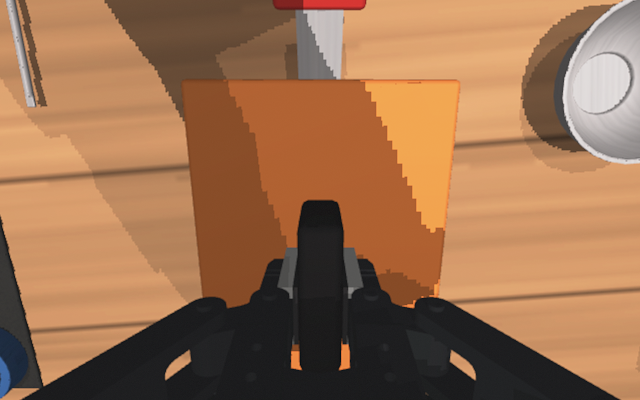

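The picture shows the cover held level and in line with the bay: the lever stem at u≈320 and the cover's centre at u≈320. I'll lower it now to feel for the seat.

Request:
drive_tool --motion '[{"dx": 0,"dy": 0,"dz": 0.006,"turn": 0},{"dx": 0,"dy": 0,"dz": 0.008,"turn": 0},{"dx": 0,"dy": 0,"dz": 0.008,"turn": 0},{"dx": 0,"dy": 0,"dz": 0.006,"turn": 0},{"dx": 0,"dy": 0,"dz": 0.002,"turn": 0},{"dx": 0,"dy": 0,"dz": 0,"turn": 0}]'

```text
clock: 10.93
ee_pos: [597.2, 221.8, 318.8]
ee_rot: [-0.001, 0.04, 0.999, -0.0]
wrist_force: [-0.6, 0.5, -2.3]
grip_width: 0.176
gripper_force: 58.8
```

Request:
drive_tool --motion '[{"dx": 0,"dy": 0,"dz": 0.001,"turn": 0},{"dx": 0,"dy": 0,"dz": 0.001,"turn": 0}]'

```text
clock: 11.1
ee_pos: [597.5, 222.1, 318.0]
ee_rot: [0.0, 0.04, 0.999, 0.0]
wrist_force: [-0.3, 0.7, -3.4]
grip_width: 0.179
gripper_force: 58.8
```

Request:
drive_tool --motion '[{"dx": 0,"dy": 0,"dz": 0.001,"turn": 0},{"dx": 0,"dy": 0,"dz": 0.001,"turn": 0}]'

```text
clock: 11.27
ee_pos: [597.5, 222.2, 315.9]
ee_rot: [0.0, 0.04, 0.999, 0.0]
wrist_force: [-0.2, 0.2, -2.5]
grip_width: 0.177
gripper_force: 58.8
```

Request:
drive_tool --motion '[{"dx": 0,"dy": 0,"dz": 0.001,"turn": 0},{"dx": 0,"dy": 0,"dz": 0.001,"turn": 0}]'

```text
clock: 11.43
ee_pos: [597.4, 222.2, 313.7]
ee_rot: [0.0, 0.04, 0.999, 0.0]
wrist_force: [0.2, 0.1, -3.2]
grip_width: 0.179
gripper_force: 58.8
```

Request:
drive_tool --motion '[{"dx": 0,"dy": 0,"dz": 0.001,"turn": 0},{"dx": 0,"dy": 0,"dz": 0.001,"turn": 0}]'

```text
clock: 11.6
ee_pos: [597.4, 222.1, 311.6]
ee_rot: [0.0, 0.04, 0.999, 0.0]
wrist_force: [-0.6, 0.1, -3.4]
grip_width: 0.177
gripper_force: 58.8
```

Request:
drive_tool --motion '[{"dx": 0,"dy": 0,"dz": 0.001,"turn": 0},{"dx": 0,"dy": 0,"dz": 0.001,"turn": 0}]'

```text
clock: 11.77
ee_pos: [597.4, 222.1, 309.6]
ee_rot: [0.0, 0.04, 0.999, 0.0]
wrist_force: [0.4, -0.8, -3.6]
grip_width: 0.179
gripper_force: 58.8
```

Request:
drive_tool --motion '[{"dx": 0,"dy": 0,"dz": 0.001,"turn": 0},{"dx": 0,"dy": 0,"dz": 0.001,"turn": 0}]'

```text
clock: 11.93
ee_pos: [597.4, 222.1, 307.6]
ee_rot: [-0.0, 0.04, 0.999, -0.0]
wrist_force: [-0.1, -0.8, -2.9]
grip_width: 0.176
gripper_force: 58.8
```

There is no contact 7 mm below where I expected it, so the lip is over the recessed filter. I'll back out and pre-tilt the cover by pressing the lip tip lightly on top of the fixed ledge, which also finds the ledge's height.

Request:
drive_tool --motion '[{"dx": 0,"dy": 0,"dz": -0.008,"turn": 0},{"dx": 0,"dy": 0,"dz": -0.012,"turn": 0},{"dx": 0,"dy": 0,"dz": -0.012,"turn": 0},{"dx": 0,"dy": 0,"dz": -0.01,"turn": 0},{"dx": -0.004,"dy": 0,"dz": 0,"turn": 0},{"dx": -0.0045,"dy": 0,"dz": 0,"turn": 0},{"dx": -0.004,"dy": 0,"dz": 0,"turn": 0},{"dx": -0.004,"dy": 0,"dz": 0,"turn": 0},{"dx": 0,"dy": 0,"dz": 0.002,"turn": 0},{"dx": 0,"dy": 0,"dz": 0,"turn": 0}]'

```text
clock: 12.77
ee_pos: [614.0, 220.7, 346.6]
ee_rot: [-0.001, 0.04, 0.999, -0.0]
wrist_force: [-0.4, -1.1, -3.8]
grip_width: 0.175
gripper_force: 58.9
```

Request:
drive_tool --motion '[{"dx": 0,"dy": 0,"dz": 0.001,"turn": 0},{"dx": 0,"dy": 0,"dz": 0.001,"turn": 0},{"dx": 0,"dy": 0,"dz": 0.001,"turn": 0}]'

```text
clock: 13.02
ee_pos: [613.7, 220.9, 344.6]
ee_rot: [-0.0, 0.04, 0.999, -0.0]
wrist_force: [-0.1, -0.4, -2.3]
grip_width: 0.178
gripper_force: 58.9
```

Request:
drive_tool --motion '[{"dx": 0,"dy": 0,"dz": 0.001,"turn": 0},{"dx": 0,"dy": 0,"dz": 0.001,"turn": 0},{"dx": 0,"dy": 0,"dz": 0.001,"turn": 0}]'

```text
clock: 13.27
ee_pos: [613.8, 220.8, 341.7]
ee_rot: [0.0, 0.04, 0.999, 0.0]
wrist_force: [-0.4, -0.5, -2.0]
grip_width: 0.179
gripper_force: 58.9
```

Request:
drive_tool --motion '[{"dx": 0,"dy": 0,"dz": 0.001,"turn": 0},{"dx": 0,"dy": 0,"dz": 0.001,"turn": 0}]'

```text
clock: 13.43
ee_pos: [613.8, 220.8, 339.8]
ee_rot: [0.0, 0.04, 0.999, 0.0]
wrist_force: [-5.1, -0.5, 4.8]
grip_width: 0.177
gripper_force: 59.9
```

Request:
drive_tool --motion '[{"dx": 0.0003,"dy": 0,"dz": 0.0015,"turn": 0},{"dx": 0.0003,"dy": 0,"dz": 0.0015,"turn": 0},{"dx": 0.0003,"dy": 0,"dz": 0.0015,"turn": 0},{"dx": 0.0003,"dy": 0,"dz": 0.0015,"turn": 0}]'

```text
clock: 13.77
ee_pos: [612.3, 221.0, 334.3]
ee_rot: [0.0, 0.04, 0.999, 0.0]
wrist_force: [-7.9, -0.9, 7.6]
grip_width: 0.177
gripper_force: 60.6
```

```bash
python3 snap.py w6; python3 hand.py w6|tail -1
```

```text
[612.29906988 220.96806183 334.31471333] [6.83517702e-05 3.95914805e-02 9.99215937e-01 1.46940020e-04] [0.346 0.551 0.28  1.3   0.    0.425] 13.7667 0.05053528100549818
tilt deg 4.507626339397976 y off 0.25150870187406266 yaw off 0.0008702728746210436 res [ 0.5 -0.4 -0.5 -0.4]
```

Request:
drive_tool --motion '[{"dx": 0.0003,"dy": 0,"dz": 0.0015,"turn": 0},{"dx": 0.0003,"dy": 0,"dz": 0.0015,"turn": 0},{"dx": 0.0003,"dy": 0,"dz": 0.0015,"turn": 0},{"dx": 0.0003,"dy": 0,"dz": 0.0015,"turn": 0},{"dx": 0.0003,"dy": 0,"dz": 0.0015,"turn": 0},{"dx": 0.0003,"dy": 0,"dz": 0.0015,"turn": 0},{"dx": 0.0003,"dy": 0,"dz": 0.0015,"turn": 0},{"dx": 0.0003,"dy": 0,"dz": 0.0015,"turn": 0},{"dx": 0.0003,"dy": 0,"dz": 0.0015,"turn": 0},{"dx": 0.0003,"dy": 0,"dz": 0.0015,"turn": 0},{"dx": 0.0003,"dy": 0,"dz": 0.0015,"turn": 0},{"dx": 0.0003,"dy": 0,"dz": 0.0015,"turn": 0}]'

```text
clock: 14.82
ee_pos: [609.2, 221.2, 316.1]
ee_rot: [0.001, 0.04, 0.999, 0.0]
wrist_force: [0.1, 0.1, 5.1]
grip_width: 0.179
gripper_force: 62.1
```

```bash
python3 snap.py w7; python3 hand.py w7|tail -1
```

```text
[609.21139965 221.20551156 316.14210389] [6.03224589e-04 3.96575975e-02 9.99213140e-01 1.06624227e-04] [ 0.348  0.549  0.231  1.251 -0.     0.428] 14.8167 0.04923624248945878
tilt deg 14.797119325176489 y off 0.28315697114682137 yaw off 0.0048310195591731945 res [-0.1  0.1  0.1  0.1]
```

Request:
drive_tool --motion '[{"dx": 0,"dy": 0,"dz": -0.003,"turn": 0},{"dx": 0,"dy": 0,"dz": -0.003,"turn": 0},{"dx": 0.006,"dy": 0,"dz": 0,"turn": 0},{"dx": 0.006,"dy": 0,"dz": 0,"turn": 0},{"dx": 0,"dy": 0,"dz": 0,"turn": 0},{"dx": 0,"dy": 0,"dz": 0.005,"turn": 0},{"dx": 0,"dy": 0,"dz": 0.006,"turn": 0},{"dx": 0,"dy": 0,"dz": 0.006,"turn": 0},{"dx": 0,"dy": 0,"dz": 0.005,"turn": 0},{"dx": 0,"dy": 0,"dz": 0,"turn": 0}]'

```text
clock: 15.7
ee_pos: [596.8, 222.0, 298.0]
ee_rot: [-0.001, 0.04, 0.999, -0.0]
wrist_force: [-0.4, -0.3, -3.1]
grip_width: 0.178
gripper_force: 61.1
```

```bash
cat > tip.py <<'E'
from h import *
import sys
s=bot.read_state();w=np.radians(float(sys.argv[1]));e=s["ee_pos"]-[635.5,219.3,92.2];y=-.08
lv=e[0]*np.cos(y)+e[1]*np.sin(y);lat=-e[0]*np.sin(y)+e[1]*np.cos(y)
tl=lv+91.8*np.cos(w)+33.6*np.sin(w);tz=e[2]-155+91.8*np.sin(w)-33.6*np.cos(w)
print("tip bay x,z",round(tl*.866+tz*.5,1),round(-tl*.5+tz*.866,1),"lat",round(lat,1),"F",s["wrist_force"].round(1),s["clock"])
E
python3 tip.py 14.8
```

```text
tip bay x,z 71.6 6.9 lat -0.4 F [-0.4 -0.3 -3.1] 15.7
```

Request:
drive_tool --motion '[{"dx": -0.003,"dy": 0,"dz": 0.0006,"turn": 0},{"dx": -0.003,"dy": 0,"dz": 0.0006,"turn": 0},{"dx": -0.0017,"dy": 0,"dz": -0.0009,"turn": 0},{"dx": -0.0017,"dy": 0,"dz": -0.0009,"turn": 0},{"dx": -0.0017,"dy": 0,"dz": -0.0009,"turn": 0},{"dx": 0,"dy": 0,"dz": 0,"turn": 0}]'

```text
clock: 16.2
ee_pos: [608.6, 221.2, 301.6]
ee_rot: [0.0, 0.04, 0.999, 0.0]
wrist_force: [0.3, -0.5, -2.3]
grip_width: 0.177
gripper_force: 61.1
```

Request:
drive_tool --motion '[{"dx": -0.0017,"dy": 0,"dz": -0.0009,"turn": 0},{"dx": -0.0017,"dy": 0,"dz": -0.0009,"turn": 0},{"dx": 0,"dy": 0,"dz": 0,"turn": 0}]'

```text
clock: 16.45
ee_pos: [611.8, 221.0, 303.3]
ee_rot: [0.0, 0.04, 0.999, 0.0]
wrist_force: [-0.0, -0.1, -1.9]
grip_width: 0.179
gripper_force: 61.1
```

```bash
python3 tip.py 14.8
```

```text
tip bay x,z 87.3 3.9 lat -0.2 F [-0.  -0.1 -1.9] 16.45
```

Request:
drive_tool --motion '[{"dx": -0.002,"dy": 0,"dz": -0.0006,"turn": 0},{"dx": -0.002,"dy": 0,"dz": -0.0006,"turn": 0},{"dx": -0.002,"dy": 0,"dz": -0.0006,"turn": 0},{"dx": 0,"dy": 0,"dz": 0,"turn": 0}]'

```text
clock: 16.78
ee_pos: [617.9, 220.5, 304.9]
ee_rot: [0.0, 0.04, 0.999, 0.0]
wrist_force: [1.0, -0.5, -2.9]
grip_width: 0.174
gripper_force: 61.1
```

Request:
drive_tool --motion '[{"dx": -0.0009,"dy": 0,"dz": -0.0004,"turn": 0},{"dx": -0.0009,"dy": 0,"dz": -0.0004,"turn": 0},{"dx": 0,"dy": 0,"dz": 0,"turn": 0}]'

```text
clock: 17.03
ee_pos: [619.4, 220.4, 305.6]
ee_rot: [0.0, 0.04, 0.999, -0.0]
wrist_force: [-0.5, 0.2, -2.9]
grip_width: 0.177
gripper_force: 61.1
```

```bash
python3 tip.py 14.8
```

```text
tip bay x,z 95.1 2.2 lat -0.2 F [-0.5  0.2 -2.9] 17.0333
```

Request:
drive_tool --motion '[{"dx": -0.0009,"dy": 0,"dz": -0.0005,"turn": 0},{"dx": -0.0009,"dy": 0,"dz": -0.0005,"turn": 0},{"dx": 0,"dy": 0,"dz": 0,"turn": 0}]'

```text
clock: 17.28
ee_pos: [620.8, 220.3, 306.4]
ee_rot: [-0.001, 0.04, 0.999, -0.0]
wrist_force: [-4.8, 1.1, -2.6]
grip_width: 0.18
gripper_force: 61.0
```

Request:
drive_tool --motion '[{"dx": -0.0009,"dy": 0,"dz": -0.0005,"turn": 0},{"dx": 0,"dy": 0,"dz": 0,"turn": 0}]'

```text
clock: 17.45
ee_pos: [621.1, 220.3, 306.6]
ee_rot: [-0.002, 0.039, 0.999, -0.0]
wrist_force: [-10.9, 1.1, -2.4]
grip_width: 0.18
gripper_force: 60.9
```

Request:
drive_tool --motion '[{"dx": -0.0009,"dy": 0,"dz": -0.0005,"turn": 0},{"dx": 0,"dy": 0,"dz": 0,"turn": 0}]'

```text
clock: 17.62
ee_pos: [621.5, 220.3, 306.8]
ee_rot: [-0.002, 0.039, 0.999, -0.0]
wrist_force: [-16.5, 1.8, -2.8]
grip_width: 0.175
gripper_force: 61.0
```

```bash
python3 tip.py 14.8
```

```text
tip bay x,z 97.4 2.1 lat -0.2 F [-16.5   1.8  -2.8] 17.6167
```

The lip is under the ledge. The end wall was felt at tip x ≈ 97, as described. I'll back off about 2.5 mm and swing the cover down.

Request:
drive_tool --motion '[{"dx": 0.0012,"dy": 0,"dz": 0.0007,"turn": 0},{"dx": 0.0012,"dy": 0,"dz": 0.0007,"turn": 0},{"dx": 0,"dy": 0,"dz": 0.0014,"turn": 0},{"dx": 0,"dy": 0,"dz": 0.0014,"turn": 0},{"dx": 0,"dy": 0,"dz": 0.0014,"turn": 0},{"dx": 0,"dy": 0,"dz": 0.0014,"turn": 0},{"dx": 0,"dy": 0,"dz": 0.0014,"turn": 0},{"dx": 0,"dy": 0,"dz": 0.0014,"turn": 0},{"dx": 0,"dy": 0,"dz": 0.0014,"turn": 0},{"dx": 0,"dy": 0,"dz": 0,"turn": 0}]'

```text
clock: 18.45
ee_pos: [620.6, 220.3, 296.3]
ee_rot: [0.0, 0.04, 0.999, 0.0]
wrist_force: [-2.8, 0.5, 3.6]
grip_width: 0.176
gripper_force: 63.0
```

```bash
python3 snap.py w8; python3 hand.py w8|tail -1
```

```text
[620.56849799 220.2920007  296.29613618] [9.26452375e-05 3.96273920e-02 9.99214522e-01 2.83862701e-05] [ 0.341  0.58   0.232  1.222 -0.     0.42 ] 18.45 0.006499375199030037
tilt deg 19.07732473104693 y off 0.26008098026074616 yaw off 0.0049828457682476145 res [ 0.1 -0.1 -0.1 -0.1]
```

Request:
drive_tool --motion '[{"dx": -0.0001,"dy": 0,"dz": 0.0014,"turn": 0},{"dx": -0.0001,"dy": 0,"dz": 0.0014,"turn": 0},{"dx": -0.0001,"dy": 0,"dz": 0.0014,"turn": 0},{"dx": -0.0001,"dy": 0,"dz": 0.0014,"turn": 0},{"dx": -0.0001,"dy": 0,"dz": 0.0014,"turn": 0},{"dx": -0.0001,"dy": 0,"dz": 0.0014,"turn": 0},{"dx": -0.0001,"dy": 0,"dz": 0.0014,"turn": 0},{"dx": -0.0001,"dy": 0,"dz": 0.0014,"turn": 0}]'

```text
clock: 19.17
ee_pos: [621.3, 220.2, 285.1]
ee_rot: [-0.0, 0.04, 0.999, 0.0]
wrist_force: [-4.5, 0.2, 2.6]
grip_width: 0.178
gripper_force: 64.8
```

```bash
python3 snap.py w9; python3 hand.py w9|tail -1
```

```text
[621.28982765 220.24501306 285.0772556 ] [-4.55352631e-05  3.96062884e-02  9.99215362e-01  1.49678123e-05] [0.341 0.587 0.214 1.198 0.    0.42 ] 19.1667 0.03685676885946905
tilt deg 25.187426881549037 y off 0.2445993308471826 yaw off 0.0008621173520755469 res [-0.  0.  0.  0.]
```

Request:
drive_tool --motion '[{"dx": -0.0001,"dy": 0,"dz": 0.0012,"turn": 0},{"dx": -0.0001,"dy": 0,"dz": 0.0012,"turn": 0},{"dx": -0.0001,"dy": 0,"dz": 0.0012,"turn": 0},{"dx": -0.0001,"dy": 0,"dz": 0.0012,"turn": 0},{"dx": -0.0001,"dy": 0,"dz": 0.0012,"turn": 0},{"dx": 0,"dy": 0,"dz": 0,"turn": 0}]'

```text
clock: 19.72
ee_pos: [622.0, 220.2, 279.2]
ee_rot: [0.0, 0.04, 0.999, 0.0]
wrist_force: [-2.1, 0.3, 5.7]
grip_width: 0.182
gripper_force: 66.0
```

Request:
drive_tool --motion '[{"dx": -0.0001,"dy": 0,"dz": 0.0008,"turn": 0},{"dx": 0,"dy": 0,"dz": 0.0008,"turn": 0},{"dx": 0,"dy": 0,"dz": 0,"turn": 0}]'

```text
clock: 19.97
ee_pos: [622.2, 220.2, 277.7]
ee_rot: [0.0, 0.04, 0.999, 0.0]
wrist_force: [-1.1, 0.4, 6.1]
grip_width: 0.18
gripper_force: 66.1
```

```bash
python3 snap.py w10; python3 hand.py w10|tail -1
```

```text
[622.19926103 220.15534886 277.68809797] [4.21628029e-04 3.97036143e-02 9.99211411e-01 4.11590020e-05] [ 0.34   0.591  0.203  1.182 -0.     0.42 ] 19.9667 0.0030334673124871683
tilt deg 29.611002653433022 y off 0.2757149745232097 yaw off -0.003677832883637093 res [-0.1  0.   0.1  0. ]
```

Request:
drive_tool --motion '[{"dx": 0,"dy": 0,"dz": 0.0006,"turn": 0},{"dx": 0,"dy": 0,"dz": 0.0006,"turn": 0},{"dx": 0,"dy": 0,"dz": 0,"turn": 0}]'

```text
clock: 20.27
ee_pos: [622.2, 220.2, 276.8]
ee_rot: [0.001, 0.04, 0.999, 0.0]
wrist_force: [-1.0, -0.6, 9.0]
grip_width: 0.174
gripper_force: 66.4
```

Request:
drive_tool --motion '[{"dx": 0,"dy": 0,"dz": 0.0006,"turn": 0},{"dx": 0,"dy": 0,"dz": 0.0006,"turn": 0},{"dx": 0,"dy": 0,"dz": 0,"turn": 0}]'

```text
clock: 20.52
ee_pos: [622.1, 220.1, 276.8]
ee_rot: [0.001, 0.04, 0.999, 0.0]
wrist_force: [-6.8, -1.4, 21.7]
grip_width: 0.179
gripper_force: 68.6
```

```bash
python3 snap.py w11; python3 hand.py w11|tail -1
```

```text
[622.09346222 220.10966059 276.75199334] [9.68916638e-04 3.96989561e-02 9.99211182e-01 2.61645559e-04] [ 0.34   0.591  0.2    1.178 -0.     0.42 ] 20.5167 0.0024765084969915483
tilt deg 30.33807706151472 y off 0.08931500226503819 yaw off -0.008260639158810005 res [ 0.4 -0.1 -0.4 -0.1]
```

Request:
drive_tool --motion '[{"dx": 0,"dy": 0,"dz": -0.001,"turn": 0},{"dx": 0,"dy": 0,"dz": 0,"turn": 0},{"dx": 0,"dy": 0,"dz": 0,"turn": 0},{"dx": 0,"dy": 0,"dz": 0,"turn": 0},{"dx": 0,"dy": 0,"dz": 0,"turn": 0},{"dx": 0,"dy": 0,"dz": 0,"turn": 0}]' --claw 0

```text
clock: 21.07
ee_pos: [621.9, 220.1, 275.9]
ee_rot: [-0.0, 0.04, 0.999, -0.0]
wrist_force: [0.0, -0.8, -0.7]
grip_width: 0.5
gripper_force: 0.0
```

Request:
drive_tool --motion '[{"dx": 0,"dy": 0,"dz": -0.004,"turn": 0},{"dx": 0,"dy": 0,"dz": -0.008,"turn": 0},{"dx": 0,"dy": 0,"dz": -0.012,"turn": 0},{"dx": 0,"dy": 0,"dz": -0.014,"turn": 0},{"dx": 0,"dy": 0,"dz": -0.014,"turn": 0},{"dx": 0,"dy": 0,"dz": -0.014,"turn": 0},{"dx": 0,"dy": 0,"dz": -0.01,"turn": 0},{"dx": 0,"dy": 0,"dz": -0.004,"turn": 0},{"dx": 0,"dy": 0,"dz": 0,"turn": 0}]'

```text
clock: 21.82
ee_pos: [622.1, 220.3, 357.4]
ee_rot: [0.001, 0.04, 0.999, 0.0]
wrist_force: [0.2, -0.4, -0.8]
grip_width: 0.501
gripper_force: 0.0
```

```bash
python3 snap.py w12
```

```text
[622.12672695 220.25583727 357.39948035] [8.23217234e-04 3.96432830e-02 9.99213501e-01 3.33109415e-04] [0.34  0.567 0.365 1.367 0.    0.42 ] 21.8167 0.03642004950607529
```

View pics/w12.png

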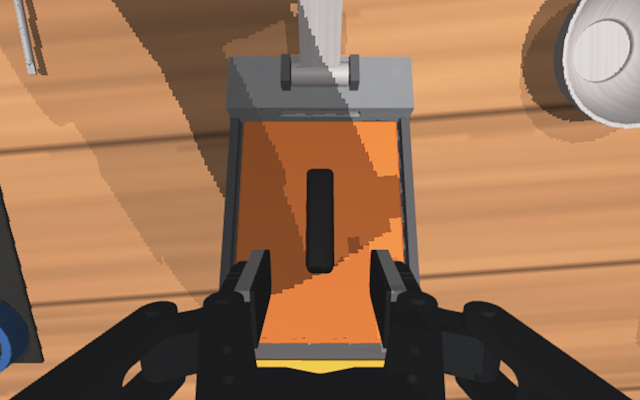

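The picture shows the cover flush in the bay: its edges lie between the guides at u=238 and 405, its low edge is at the latch block at v=120, and the lip is under the yellow ledge. Next is the latch.

Request:
drive_tool --motion '[{"dx": 0.008,"dy": 0,"dz": 0,"turn": 0},{"dx": 0.016,"dy": 0,"dz": 0,"turn": 0},{"dx": 0.017,"dy": 0,"dz": 0,"turn": 0},{"dx": 0.017,"dy": 0,"dz": 0,"turn": 0},{"dx": 0.017,"dy": 0,"dz": 0,"turn": 0},{"dx": 0.017,"dy": 0,"dz": 0,"turn": 0},{"dx": 0.017,"dy": 0,"dz": 0,"turn": 0},{"dx": 0.017,"dy": 0,"dz": 0,"turn": 0},{"dx": 0.017,"dy": 0,"dz": 0,"turn": 0},{"dx": 0.013,"dy": 0,"dz": 0,"turn": 0},{"dx": 0.005,"dy": 0,"dz": 0,"turn": 0},{"dx": 0,"dy": 0,"dz": 0.012,"turn": 0},{"dx": 0,"dy": 0,"dz": 0.014,"turn": 0},{"dx": 0,"dy": 0,"dz": 0.014,"turn": 0},{"dx": 0,"dy": 0,"dz": 0.012,"turn": 0},{"dx": 0,"dy": 0,"dz": 0.006,"turn": 0},{"dx": 0,"dy": 0,"dz": 0,"turn": 0}]' --claw -1

```text
clock: 23.28
ee_pos: [461.3, 232.7, 296.8]
ee_rot: [-0.001, 0.04, 0.999, -0.001]
wrist_force: [-0.4, 0.3, 0.9]
grip_width: 0.001
gripper_force: 0.0
```

Request:
drive_tool --motion '[{"dx": 0,"dy": 0,"dz": 0.003,"turn": 0},{"dx": 0,"dy": 0,"dz": 0.003,"turn": 0},{"dx": 0,"dy": 0,"dz": 0.003,"turn": 0},{"dx": 0,"dy": 0,"dz": 0.003,"turn": 0},{"dx": 0,"dy": 0,"dz": 0.003,"turn": 0},{"dx": 0,"dy": 0,"dz": 0.003,"turn": 0}]'

```text
clock: 23.78
ee_pos: [461.8, 233.1, 281.1]
ee_rot: [0.001, 0.04, 0.999, 0.001]
wrist_force: [-2.4, 1.0, 6.8]
grip_width: 0.001
gripper_force: 2.8
```

Request:
drive_tool --motion '[{"dx": 0.0008,"dy": 0,"dz": 0.003,"turn": 0},{"dx": 0.0008,"dy": 0,"dz": 0.003,"turn": 0},{"dx": 0.0008,"dy": 0,"dz": 0.003,"turn": 0},{"dx": 0.0008,"dy": 0,"dz": 0.003,"turn": 0},{"dx": 0.0008,"dy": 0,"dz": 0.003,"turn": 0},{"dx": 0.0008,"dy": 0,"dz": 0.003,"turn": 0},{"dx": 0.0008,"dy": 0,"dz": 0.003,"turn": 0},{"dx": 0.0008,"dy": 0,"dz": 0.003,"turn": 0},{"dx": 0.0008,"dy": 0,"dz": 0.003,"turn": 0},{"dx": 0.0008,"dy": 0,"dz": 0.003,"turn": 0}]'

```text
clock: 24.62
ee_pos: [453.3, 233.5, 249.8]
ee_rot: [-0.0, 0.04, 0.999, -0.0]
wrist_force: [0.1, 0.2, 0.4]
grip_width: 0.0
gripper_force: 0.0
```

Request:
drive_tool --motion '[{"dx": 0,"dy": 0,"dz": 0.003,"turn": 0},{"dx": 0,"dy": 0,"dz": 0.003,"turn": 0},{"dx": 0,"dy": 0,"dz": 0.003,"turn": 0},{"dx": 0,"dy": 0,"dz": 0.002,"turn": 0},{"dx": 0,"dy": 0,"dz": 0,"turn": 0}]'

```text
clock: 25.03
ee_pos: [453.5, 233.6, 240.1]
ee_rot: [0.0, 0.04, 0.999, 0.0]
wrist_force: [-7.9, -3.8, 23.1]
grip_width: 0.001
gripper_force: 11.9
```

The load vanished and then a firm stop came at a tip height of about 67 mm, so the detent has clicked. I'll retreat and check.

Request:
drive_tool --motion '[{"dx": 0,"dy": 0,"dz": -0.004,"turn": 0},{"dx": 0,"dy": 0,"dz": -0.01,"turn": 0},{"dx": 0,"dy": 0,"dz": -0.018,"turn": 0},{"dx": 0,"dy": 0,"dz": -0.02,"turn": 0},{"dx": 0,"dy": 0,"dz": -0.02,"turn": 0},{"dx": 0,"dy": 0,"dz": -0.02,"turn": 0},{"dx": 0,"dy": 0,"dz": -0.02,"turn": 0},{"dx": -0.016,"dy": 0,"dz": -0.012,"turn": 0},{"dx": -0.016,"dy": 0,"dz": 0,"turn": 0},{"dx": -0.016,"dy": 0,"dz": 0,"turn": 0},{"dx": -0.016,"dy": 0,"dz": 0,"turn": 0},{"dx": -0.01,"dy": 0,"dz": 0,"turn": 0},{"dx": 0,"dy": 0,"dz": 0,"turn": 0},{"dx": 0,"dy": 0,"dz": 0,"turn": 0}]'

```text
clock: 26.2
ee_pos: [527.3, 227.6, 363.2]
ee_rot: [-0.0, 0.04, 0.999, -0.0]
wrist_force: [-0.2, 0.4, -0.3]
grip_width: 0.002
gripper_force: 0.0
```

```bash
python3 snap.py w13
python3 - <<'E'
import cv2,numpy as np
from cell import get_image
a=cv2.imread("pics/w13.png");b=get_image("scene")[:,:,::-1]
c=cv2.resize(b[100:280,300:480],(400,400),interpolation=cv2.INTER_CUBIC)
cv2.imwrite("pics/f.png",np.hstack([a[:,120:520],c]))
E
```

```text
[527.25881494 227.60267649 363.21728509] [-1.66385030e-04  3.98780559e-02  9.99204538e-01 -6.82430526e-05] [0.408 0.377 0.084 1.278 0.    0.487] 26.2 0.022306115598703637
```

View pics/f.png

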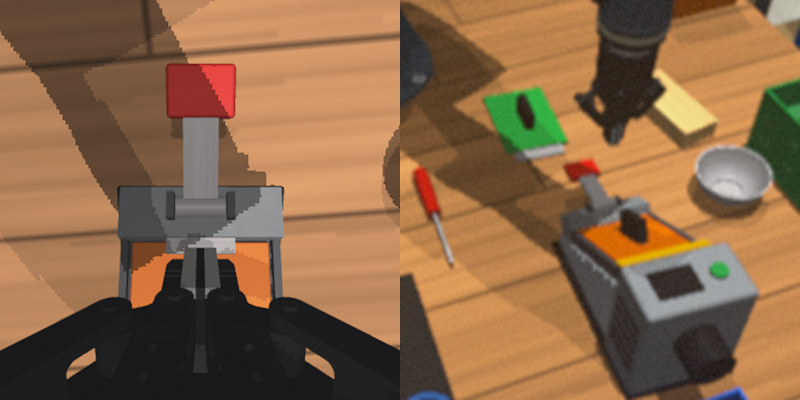

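The lever stays down, with the paddle at (200,90). The steel bolt at (200,243) covers the low edge of the cover, which is flush, and the robot is clear of everything.

```bash
python3 -c "
from cell import bot;print(bot.sign_off())"
```

```text
the job is handed in; nothing more can be done
None
```

The filter cover is hooked under the ledge and lies flush in the bay, and the latch lever stayed down with its bolt over the cover's low edge; I handed the job in after 26 s of the 54 s allowed, with the robot clear of everything.

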